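# Slide a sample carrier under the microscope and release an exposure

## Robot

A 7-joint arm with a two-finger parallel gripper is mounted at the origin on the work surface. World frame = base frame: x ahead of the robot, y to its left, z up, the work surface at z = 0. Lengths are in m, angles in rad, forces in N, time in s.
With the tool pointing down it reaches from about 0.375 to 0.925 m from the base axis. Payload 3.1 kg.
Tool frame: the origin (TCP) lies between the finger pads; the fingertips stand 19 mm ahead of it and the grasp point (between the pads) is the TCP; z points along the fingers, y is the line along which they close (so a half turn about z gives the same grasp; the last joint's range is limited). The gripper opens to 85 mm and grips with 20 to 120 N. Pads are 22 mm wide; open, the fingers measure 114 mm over their backs; the gripper's body (76 mm by 85 mm) begins 54 mm behind the grasp point. The pads swing forward as they close: fully open they stand 13 mm farther back than shut.
Start: joints at [-1.22, 0.383, 0.044, 1.598, -0.018, 1.161, -0.05], TCP at [0.282, 0.586, 0.25] pointing down, gripper open.
Joint ranges: [-2.61, 2.61], [-0.41, 2.15], [-1.48, 1.57], [0, 2.5], [-1.57, 4.71], [0.05, 1.97], [-2.85, 2.85]. Speed limits (rad/s): [2.79, 2.79, 3.14, 3.14, 3.14, 3.14, 3.14].

## Interface

Orientations are given as a unit quaternion [x, y, z, w].
In Python, from bench import move_ptp, movel, move_j, move_gripper, pause, inverse_kinematics, read_camera, camera_params, MotionError, sign_off, look_for, tip_of, read_time_s, read_qpos, read_joint_vel, read_effort, read_eef_pos, read_tcp_rot, read_ft_force, read_ft_torque, read_finger_gap, read_grasp_force gives the robot as it stands. Calls block until the motion is done:
- move_ptp(position, orientation): joint-space move of the TCP to a pose.
- movel(position, orientation=None, speed=0.15): straight line of the TCP; orientation=None keeps the orientation; speed is the mean speed in m/s.
- move_j(angles): joint-space move.
- move_gripper(opening, effort=None): finger opening in m; effort is the grip in N (None keeps the last); returns when the fingers have stopped.
- pause(seconds).
- inverse_kinematics(position, orientation): joint angles nearest the present ones, or None.
- read_camera(name): name is "scene" or "side" or "wrist"; returns the picture (420x560x3 uint8, red, green, blue); there is no depth.
- camera_params(name): a dict with "K" (3x3 intrinsics, pixels), "dist_coeffs" ([k1, k2, p1, p2, k3] as OpenCV has them; the pictures are not rectified), "camera_from_world" (4x4, takes a point from world to camera coordinates). Camera axes: x right, y down, z forward; pixel columns grow to the right and rows downward; lengths in m; the calibration is good to about 2 mm. A picture is of the moment at which its call begins: read the wrist's pose just before it. camera_params takes no time and is no camera call; for the wrist camera it gives the pose at the moment of the call.
A pose or a line that the arm cannot do raises MotionError and nothing moves.
- sign_off(): hands the job in; it is judged then, once.
Trained networks look in the newest picture that a camera, given by its name, has taken for a name from the list of things; names that differ only in an ending like _2 or _b are one class to them, and where a whole thing is asked for, a point or a joint stands for the part that bears it (a point fixed in the world has none). Each returns a list of dicts, best first, with "confidence" (0 to 1); they miss things now and then, are a little off and sometimes report something else, mostly with a low value. They report only what shows in the picture. A call takes as long as a camera call. They do not tell look-alikes from the thing itself.
- look_for(camera, name): "at" ([column, row] in pixels, amid what is visible of it).
- tip_of(camera, name): "at" ([column, row] in pixels: a listed point, or the origin of a listed thing).
Readings, each from a call of its own:
- read_time_s(): time.
- read_qpos(): joint angles.
- read_joint_vel(): joint speeds.
- read_effort(): joint torques, N m.
- read_eef_pos(): TCP position.
- read_tcp_rot(): TCP orientation.
- read_ft_force(): force on the tool from outside, world axes, zero at the start.
- read_ft_torque(): the same for the moment, N m.
- read_finger_gap(): finger opening in m.
- read_grasp_force(): force on a finger pad.
Only numpy, scipy, OpenCV 4.12 (cv2) and the standard library are available. Lean on these libraries where they do the work, as an engineer would, in place of code of your own. Each camera call takes 0.05 s, during which the arm holds its last target. There are 200 camera calls.

## Task

Pick up the sample carrier, lay it flat in the microscope's guide channel with its round sample cell leading, and slide it under the ring light until it is fully home against the end stop, without knocking the ring light or lens tube. Then squeeze the trigger of the clamped exposure grip all the way and let it spring back, leaving the carrier home and the other things on the bench where they are.

Things in the scene. Friction and masses are not known exactly. Their poses are not given: they have to be found in the camera images.
- carrier: Loose sample carrier, 0.18-0.36 kg: flat aluminium plate 180 long (its x) x 48 wide (y) x 8 thick; the foremost 15 mm only 40 wide. Origin: centre of its underside; x points to the end with the sample cell, z up. Starts flat on the bench. Balance point about 52 mm ahead (+x) of its upright steel fin. In the channel, home, its origin is at stage x=-60, its fin at x=-125.
- fin (a point): Grip point inside the carrier's upright fin, at carrier x=-65, 30 above the carrier's underside. Fin: steel, 36 long (x), 10 thick (y), from the plate's top (8) to 40 above the underside, square to the plate. Axes as the carrier's.
- sample (a point): Point on the carrier's underside straight below the centre of the sample cell (carrier x=+60). The cell is a dark steel drum, 36 across, its top 24 above the carrier's underside, fixed to the plate.
- stage: Fixed inspection microscope. Origin on the bench below the lens axis; x runs along the guide channel from its open mouth (-x) to the end stop. Aluminium block from x=-200 to +60, 104 wide; its flat top, 30 above the bench, is the channel floor. Two rails on it, 12 high, 53 apart (2.5 mm play each side of the carrier), run from x=-100 to the stop, whose face is at x=+30, 14 high.
- mouth (a point): Point on the channel floor, on the channel's midline at stage x=-132, where flared lead-ins begin: some 70 apart here, narrowing to the 53 mm rails at x=-100. Before it the floor is open, out to x=-200. The carrier slides on plain metal at 2 to 5 N if not pressed down. Axes as the stage's.
- focus (a point): Point on the channel floor, on the lens axis, 30 above the stage's origin: sample lies here when the carrier is home. Axes as the stage's.
- ringlight: Black ring light, 80 across, 20 thick, and above it the steel lens tube, up to 48 across, to 380 above the bench, on the lens axis; held by a boom (240 to 290 up) from a 34 mm column at stage x=+115. Its underside is 34 above the channel floor (64 above the bench): the cell passes with 10 mm to spare, the fin does not fit under. Origin and axes as the stage's.
- grip: Fixed exposure release: black pistol grip clamped on its side on a steel base plate 12 thick. Origin on the bench below the bar. The bar runs along its x from -70 to +55, y=-11 to +11, 30 to 58 above the bench; its head, at x=+55 to +117, y=-25 to +41, is 68 high. The grey trigger blade lies on the bar's +y side.
- squeeze (a point): Point on the grip, 44 above the bench, at grip x=-5, y=+7.5: midway between the bar's outer face (y=-11) and the trigger's outer face when fully squeezed (y=+26). Released, the trigger's outer face here is at y=+40. Axes as the grip's. Straddle bar and blade from above here and close across the grip's y.
- trigger (a joint): Sprung trigger, rad: 0 released, 0.28 fully squeezed. Blade 72 long, 8 thick, 24 high (32 to 56 above the bench), on an upright hinge at grip x=+45, y=+20; its free end points to -x and swings towards the bar. Squeezing fully takes about 5 N at the squeeze point; it springs back when let go.
- dish: Bystander, leave it: shallow open glass dish, 90 across, 18 high. Origin: centre of its underside.
- carton: Bystander, leave it: closed cardboard box 85 x 65 x 55 high. Origin: centre of its underside.
- canister: Bystander, leave it: small black jar, 36 across, 55 high. Origin: centre of its underside.
- lenscap: Bystander, leave it: black disc, 44 across, 14 high. Origin: centre of its underside.
- mount: Bystander, leave it: plain aluminium ring, 42 across, 12 high. Origin: centre of its underside.
- driver: Bystander, leave it: screwdriver, 150 long, lying on the bench. Origin under its middle.
Mind the look-alikes: they are no part of the job. There is more than one size of the carrier; the one meant has the size given above.

How it is judged:
By the outcome, as a careful person would: the job done as asked, in the order asked, and still so for the second after the job is handed in, with the robot touching nothing.
It also fails if it takes over 58 s, if anything falls off the work surface, if the arm or the gripper's body presses on something with over 40 N, if the wrist force passes 120 N, or if a joint passes its speed limit or range.

## Working session

There is one attempt and no reset: what is moved stays moved. The work goes in short steps, each a Python script; the robot and the scene stay as the last script left them, time stands still between calls to the robot, and variables do not carry over. Pictures are saved under pics/ and viewed, at most 10 in all, crops included, and the job is handed in when it is done.

```bash
ls; mkdir -p pics; cat > h.py <<'E'
import numpy as np, cv2
from bench import *
from scipy.spatial.transform import Rotation as R
def shot(cam,fn=None):
    p=camera_params(cam); im=read_camera(cam)
    if fn: cv2.imwrite('pics/'+fn,im[:,:,::-1])
    return im,p
def ray(p,uv):
    K=np.array(p['K'],float);d=np.array(p['dist_coeffs'],float);T=np.array(p['camera_from_world'])
    u=cv2.undistortPoints(np.array([[uv]],float),K,d)[0,0]
    Rm=T[:3,:3];return -Rm.T@T[:3,3], Rm.T@np.array([u[0],u[1],1.])
def onz(p,uv,z):
    o,d=ray(p,uv);return o+d*(z-o[2])/d[2]
def proj(p,X):
    T=np.array(p['camera_from_world']);r,_=cv2.Rodrigues(T[:3,:3])
    return cv2.projectPoints(np.array(X,float).reshape(-1,3),r,T[:3,3],np.array(p['K'],float),np.array(p['dist_coeffs'],float))[0][:,0]
def down(yaw): # tool z down, tool y axis at angle yaw in world
    y=np.array([np.cos(yaw),np.sin(yaw),0]);z=np.array([0,0,-1.]);x=np.cross(y,z)
    return R.from_matrix(np.c_[x,y,z]).as_quat()
E
python3 - <<'E'
from h import *
ims=[]
for c in ['scene','side']:
    im,p=shot(c,c+'0.png')
    print(c,(-np.array(p['camera_from_world'])[:3,:3].T@np.array(p['camera_from_world'])[:3,3]).round(3))
    for n in ['carrier','fin','sample','stage','mouth','focus','grip','squeeze','dish','carton','canister','lenscap','mount','driver']:
        z={'fin':.03,'mouth':.03,'focus':.03,'squeeze':.044}.get(n,0)
        print(n,[(np.round(d['at']).tolist(),round(d['confidence'],2),onz(p,d['at'],z)[:2].round(3).tolist()) for d in tip_of(c,n)[:4]])
print(read_time_s(),read_tcp_rot(),read_ft_force())
E
```

```text
pics
scene [1.195 0.63  0.938]
carrier [([199.0, 187.0], 0.87, [0.564, -0.282]), ([214.0, 147.0], 0.71, [0.404, -0.4]), ([121.0, 197.0], 0.59, [0.75, -0.402])]
fin [([131.0, 202.0], 0.83, [0.755, -0.334]), ([216.0, 174.0], 0.74, [0.51, -0.265]), ([245.0, 235.0], 0.72, [0.62, -0.024]), ([224.0, 141.0], 0.61, [0.384, -0.373])]
sample [([114.0, 191.0], 0.9, [0.75, -0.439]), ([202.0, 153.0], 0.61, [0.453, -0.404])]
stage [([204.0, 265.0], 0.71, [0.744, -0.039]), ([441.0, 340.0], 0.67, [0.513, 0.488])]
mouth [([248.0, 233.0], 0.62, [0.61, -0.021]), ([281.0, 330.0], 0.47, [0.757, 0.237])]
focus [([204.0, 258.0], 0.76, [0.745, -0.036]), ([207.0, 266.0], 0.3, [0.756, -0.013])]
grip [([352.0, 289.0], 0.64, [0.54, 0.266])]
squeeze [([360.0, 275.0], 0.97, [0.525, 0.27])]
dish [([282.0, 329.0], 0.56, [0.738, 0.225])]
carton [([164.0, 224.0], 0.75, [0.73, -0.226])]
canister [([385.0, 231.0], 0.52, [0.324, 0.209])]
lenscap [([197.0, 186.0], 0.7, [0.565, -0.288]), ([361.0, 278.0], 0.41, [0.498, 0.262])]
mount [([441.0, 342.0], 0.53, [0.516, 0.489]), ([386.0, 232.0], 0.43, [0.323, 0.212])]
driver [(
[... 516 characters left out ...]
57, [0.45, -0.422])]
stage [([357.0, 229.0], 0.68, [0.741, -0.023])]
mouth [([311.0, 229.0], 0.89, [0.606, -0.041])]
focus [([363.0, 224.0], 0.64, [0.752, -0.034])]
grip [([276.0, 170.0], 0.73, [0.539, 0.28])]
squeeze [([274.0, 159.0], 0.89, [0.533, 0.281]), ([355.0, 232.0], 0.22, [0.719, -0.079]), ([276.0, 174.0], 0.17, [0.531, 0.199])]
dish []
carton [([368.0, 290.0], 0.89, [0.721, -0.237])]
canister [([206.0, 182.0], 0.48, [0.311, 0.238])]
lenscap [([199.0, 306.0], 0.53, [0.309, -0.245])]
mount [([262.0, 138.0], 0.39, [0.505, 0.483])]
driver [([313.0, 396.0], 0.57, [0.548, -0.492])]
1.5 [ 2.22501569e-01  9.74932332e-01 -5.12928431e-06 -1.96550312e-05] [ 0.55785879  0.47461723 -0.49824767]
```

View pics/scene0.png

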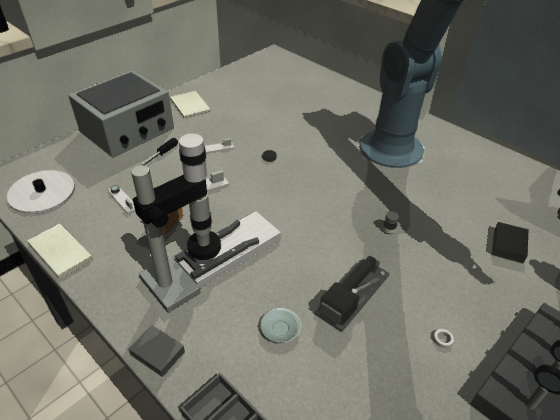

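View pics/side0.png

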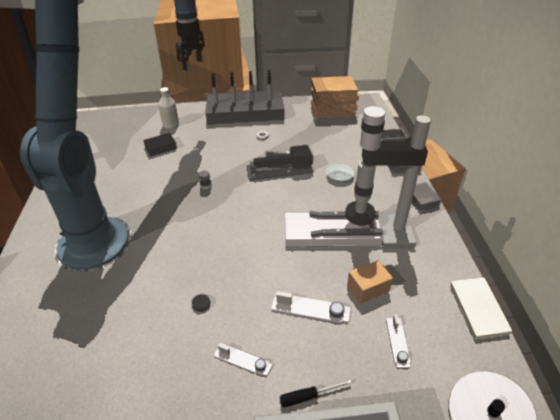

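Candidates in the side view: A (312,307), B (243,358), C (400,343). Fin-to-cell distance is about 125 mm for A and about 93 mm for B and C, so A fits the 180 mm carrier. I'll confirm it in a wrist crop and photograph the grip on the way.

```bash
python3 - <<'E'
from h import *
def rep(tag,names):
    im,p=shot('wrist',tag+'.png'); print(tag,'cam',onz(p,[280,210],0).round(3), (-np.array(p['camera_from_world'])[:3,:3].T@np.array(p['camera_from_world'])[:3,3]).round(3))
    for n,z in names:
        print(n,[(np.round(d['at'],1).tolist(),round(d['confidence'],2),onz(p,d['at'],z)[:2].round(4).tolist()) for d in tip_of('wrist',n)[:4]])
move_ptp([0.45,0.27,0.36],down(1.24)); rep('w_grip',[('grip',0),('squeeze',.044)])
move_ptp([0.48,-0.0,0.36],down(1.24)); rep('w_stage',[('mouth',.03),('focus',.03),('stage',0)])
move_ptp([0.52,-0.24,0.30],down(1.24)); rep('w_car',[('fin',.03),('sample',0),('carrier',0)])
print(read_time_s(),read_qpos())
a=cv2.imread('pics/w_grip.png');b=cv2.imread('pics/w_stage.png')
cv2.imwrite('pics/gs.png',cv2.resize(np.vstack([a,b]),(400*1,600)))
s=cv2.imread('pics/side0.png')[260:420,180:440]; s=cv2.resize(s,(390,240))
c=cv2.resize(cv2.imread('pics/w_car.png'),(400,300))
cv2.imwrite('pics/gs3.png',np.hstack([cv2.resize(np.vstack([a,b]),(400,600)),np.vstack([c,cv2.resize(s,(400,300))])]))
E
```

```text
w_grip cam [0.514 0.251 0.   ] [0.384 0.294 0.484]
grip [([296.2, 219.0], 0.89, [0.5331, 0.268])]
squeeze [([303.4, 226.4], 0.86, [0.5317, 0.2759])]
w_stage cam [ 0.545 -0.018  0.   ] [0.415 0.025 0.485]
mouth [([289.2, 261.3], 0.65, [0.6087, -0.0271])]
focus [([309.8, 344.9], 0.74, [0.744, -0.0404])]
stage [([305.9, 329.3], 0.97, [0.7367, -0.0419]), ([63.7, 102.6], 0.37, [0.3149, -0.2398])]
w_car cam [ 0.57  -0.253  0.   ] [ 0.456 -0.215  0.425]
fin [([258.0, 175.1], 0.87, [0.5168, -0.2602]), ([109.8, 79.8], 0.68, [0.371, -0.3726]), ([257.8, 366.9], 0.66, [0.7518, -0.3454]), ([330.6, 313.9], 0.65, [0.7067, -0.2344])]
sample [([117.8, 158.9], 0.77, [0.4492, -0.4131]), ([260.6, 269.2], 0.69, [0.6352, -0.3011]), ([198.9, 370.6], 0.57, [0.7545, -0.4361])]
carrier [([116.8, 126.2], 0.93, [0.4144, -0.3982]), ([259.6, 221.5], 0.91, [0.5755, -0.281]), ([228.0, 362.9], 0.6, [0.7549, -0.3922])]
5.4917 [-0.2978741   0.2361925   0.76573389  1.75998965 -0.17528471  1.21459008
  1.7592535 ]
```

View pics/gs3.png

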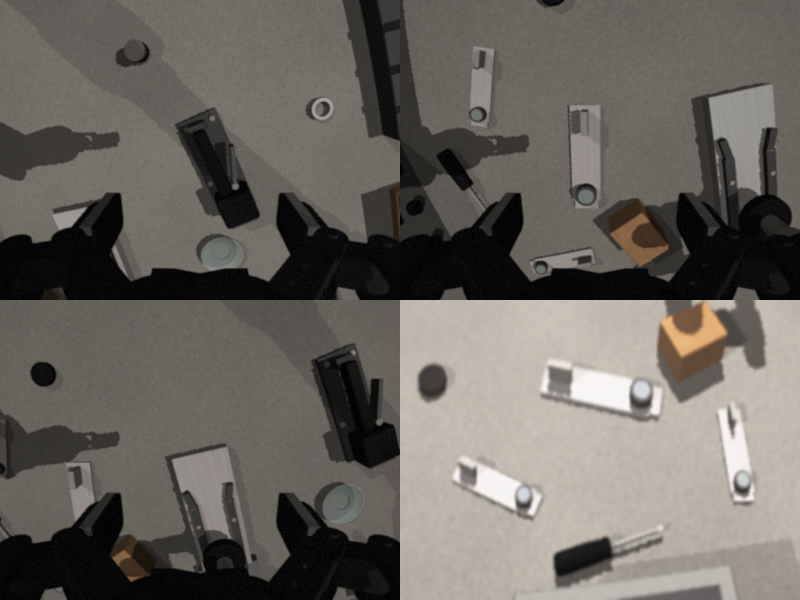

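```bash
python3 - <<'E'
import cv2,numpy as np
w=cv2.imread('pics/w_stage.png')[195:400,210:370]; s=cv2.imread('pics/side0.png')[195:260,275:425]
g=cv2.imread('pics/w_grip.png')[140:330,230:380]
f=lambda i,k:np.clip(cv2.resize(i,None,fx=k,fy=k,interpolation=cv2.INTER_CUBIC).astype(float)*1.3,0,255).astype('uint8')
c=np.zeros((600,800,3),'uint8')
for i,k,x,y in [(w,2.5,0,0),(g,2,420,0)]:
    j=f(i,k); c[y:y+j.shape[0],x:x+j.shape[1]]=j[:600-y,:800-x]
j=f(s,2.6)[:,:380]; c[400:400+j.shape[0],410:410+j.shape[1]]=j
cv2.imwrite('pics/crop1.png',c)
E
```

```text
(no output)
```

View pics/crop1.png

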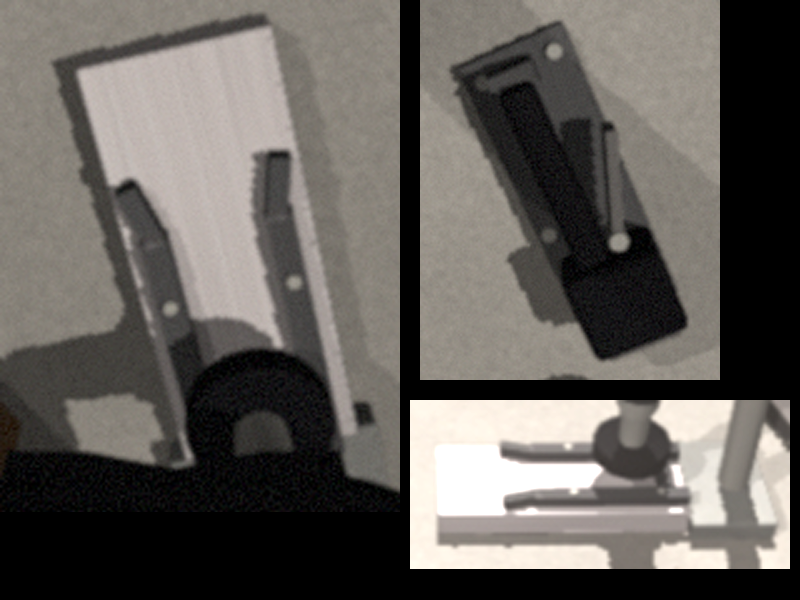

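```bash
cat > fit.py <<'E'
from h import *
from scipy.optimize import least_squares
import json
def fit(obs,x0):
    # obs: list (params, pixel, local xyz or (local line pts))
    def res(v):
        c,s=np.cos(v[2]),np.sin(v[2]);r=[]
        for p,uv,L in obs:
            X=np.array([v[0]+c*L[0]-s*L[1],v[1]+s*L[0]+c*L[1],L[2]]); 
            if len(L)==4: # point on edge along x: distance to line
                a,b=proj(p,[X,X+np.array([c,s,0])*.02]);t=(b-a)/np.linalg.norm(b-a);d=np.array(uv)-a
                r+=[t[0]*d[1]-t[1]*d[0]]
            else: r+=list(proj(p,X)[0]-uv)
        return r
    o=least_squares(res,x0,loss='soft_l1');return o.x,np.round(res(o.x),1)
E
python3 - <<'E'
from fit import *
q0=read_qpos()
# wrist pose at each shot: reconstruct by rigid camera-to-tool transform
p=camera_params('wrist');Tw=np.array(p['camera_from_world'])
def tw(pos,quat):
    T=np.eye(4);T[:3,:3]=R.from_quat(quat).as_matrix();T[:3,3]=pos;return T
CT=Tw@tw(read_eef_pos(),read_tcp_rot())
def pw(pos): d=dict(p);d['camera_from_world']=CT@np.linalg.inv(tw(pos,down(1.24)));return d
ws=pw([.48,0,.36]);wg=pw([.45,.27,.36]);sd=camera_params('side')
W=lambda x,y:(x/2.5+210,y/2.5+195); S=lambda x,y:((x-410)/2.6+275,(y-400)/2.6+195)
Z=.03
ow=[(ws,W(78,70),(-.2,-.052,Z)),(ws,W(270,27),(-.2,.052,Z)),(ws,W(343,435),(0,.052,Z,1)),(ws,W(188,462),(0,-.052,Z,1))]
os=[(sd,S(436,444),(-.2,.052,Z)),(sd,S(437,515),(-.2,-.052,Z)),(sd,S(687,512),(.06,-.052,Z))]
x0=[.744,-.038,-.03]
# sign check both
for o in (ow,os,ow+os): print(fit(o,x0))
G=lambda x,y:((x-420)/2+230,y/2+140)
H=.068
og=[(wg,G(565,262),(.055,-.025,H)),(wg,G(650,228),(.055,.041,H)),(wg,G(686,325),(.117,.041,H)),(wg,G(605,358),(.117,-.025,H)),(wg,G(502,90),(-.07,-.011,.058)),(wg,G(532,82),(-.07,.011,.058))]
print(fit(og,[.533,.27,0]))
E
```

```text
(array([ 0.74114012, -0.04278416, -0.10866552]), array([-1.1, -0. ,  0.8,  0.1,  4.1, -2.1]))
(array([ 0.73698107, -0.03759529, -0.09932062]), array([-0.2,  0.5, -0.5, -0.6,  0.9, -0. ]))
(array([ 0.74037495, -0.04128993, -0.10369931]), array([-0.9, -0.6,  1. , -0.9,  5.2, -1. ,  1.2,  1.1,  0.8,  0.1,  2.4,
        0.9]))
(array([0.5346142 , 0.2705946 , 0.10121724]), array([-0.7,  9.3,  5.8,  5.7,  5.4, -2.3, -1.6,  0.4, -1.6, -0.2,  0.4,
       -3.9]))
```

```bash
python3 - <<'E'
from h import *
import pickle
move_ptp([0.47,-0.02,0.27],down(1.47)); im,p=shot('wrist','w_stage2.png'); pickle.dump(p,open('ws2.pkl','wb'))
for n in ('mouth','focus','stage'):
    print(n,[(np.round(d['at'],1).tolist(),round(d['confidence'],2),onz(p,d['at'],.03 if n!='stage' else 0)[:2].round(4).tolist()) for d in tip_of('wrist',n)[:2]])
q=down(-.333+np.pi/2)
move_ptp([.514,-.259,.16],q)
im,p=shot('wrist')
for n,z in (('fin',.03),('sample',0),('carrier',0)):
    print(n,[(np.round(d['at'],1).tolist(),round(d['confidence'],2),onz(p,d['at'],z)[:2].round(4).tolist()) for d in tip_of('wrist',n)[:2]])
print(read_time_s(),read_qpos().round(2),read_ft_force())
E
```

```text
mouth [([287.7, 299.1], 0.78, [0.6091, -0.0261]), ([535.7, 206.2], 0.36, [0.5297, 0.2506])]
focus [([286.5, 397.4], 0.9, [0.747, -0.0408]), ([286.4, 377.1], 0.29, [0.7157, -0.0379])]
stage [([286.7, 378.0], 0.61, [0.743, -0.0397])]
fin [([273.8, 204.1], 0.64, [0.5126, -0.2603]), ([50.7, 68.3], 0.63, [0.3727, -0.3723])]
sample [([275.1, 330.6], 0.62, [0.631, -0.3009]), ([66.3, 183.3], 0.59, [0.4483, -0.417])]
carrier [([65.1, 130.0], 0.91, [0.4098, -0.3982]), ([274.0, 270.8], 0.9, [0.5751, -0.2824])]
7.8417 [-0.29  0.46  0.85  1.89 -0.41  0.98  1.98] [ 0.21453633 -0.17291275 -0.51236309]
```

View pics/w_stage2.png

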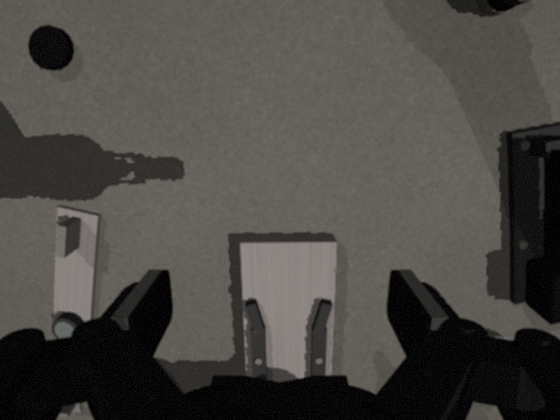

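```bash
python3 - <<'E'
from fit import *
import pickle
p=pickle.load(open('ws2.pkl','rb'))
g=cv2.GaussianBlur(cv2.imread('pics/w_stage2.png',0).astype(np.float32),(0,0),.8)
gy=np.gradient(g,axis=0);gx=np.gradient(g,axis=1)
def pk(a,lo,hi,sgn):
    w=np.clip(sgn*a[lo:hi],0,None);k=lo+int(w.argmax());s=slice(k-1,k+2);v=np.clip(sgn*a[s],0,None);return (v*np.arange(k-1,k+2)).sum()/v.sum()
obs=[]
for r in range(250,296,4):
    l=pk(gx[r],232,250,1);rr=pk(gx[r],326,344,-1)
    obs+=[(p,(l,r),(0,-.052,.03,1)),(p,(rr,r),(0,.052,.03,1))]
v,res=fit(obs+[(p,(240.6,242),(-.2,-.052,.03)),(p,(336,242),(-.2,.052,.03))],[.744,-.04,-.1]);print(v,res)
tops=[pk(gy[:,c],234,250,1) for c in range(246,332,8)];print(np.round(tops,1))
X=[onz(p,(c,t),.03) for c,t in zip(range(246,332,8),tops)];X=np.array(X)[:,:2]
ang=np.arctan2(*np.polyfit(X[:,1],X[:,0],1)[:1],1);print('end edge heading',-ang, X.mean(0)+.2*np.array([np.cos(v[2]),np.sin(v[2])]))
for lx in (-.132,0): print((v[:2]+lx*np.array([np.cos(v[2]),np.sin(v[2])])).round(4))
E
```

```text
[ 0.74051784 -0.03892504 -0.09986078] [-1.2  1.9 -1.   1.7 -1.   1.4 -0.9  1.2 -1.4  1.1 -1.2  0.9 -1.1  1.4
 -0.9  1.3 -0.9  1.1 -0.7  0.8 -1.3  0.6 -1.1  0.5 -1.5  0.1  1.3 -0.2]
[242.  242.  242.  242.  241.9 241.9 241.9 241.9 241.9 241.2 241.1]
end edge heading -0.09309329407280091 [ 0.74005084 -0.04125336]
[ 0.6092 -0.0258]
[ 0.7405 -0.0389]
```

```bash
python3 - <<'E'
from h import *
h=-.331;q=down(h+np.pi/2)
move_gripper(.05,60)
movel([.5135,-.2602,.033],q,speed=.12)
print('f',read_ft_force().round(1))
move_gripper(.0,60)
print('gap',read_finger_gap(),read_grasp_force(),read_ft_force().round(1))
movel([.5135,-.2602,.16],speed=.1)
print(read_finger_gap(),read_ft_force().round(2),read_ft_torque().round(3),read_time_s())
hs=-.1
# over the open floor, heading aligned
u=np.array([np.cos(hs),np.sin(hs)]);c=np.array([.7405,-.039])
P=c+u*(-.29)
print(P,inverse_kinematics([*P,.16],down(hs+np.pi/2)))
move_ptp([*P,.16],down(hs+np.pi/2))
shot('side','s1.png');im,p=shot('wrist','w1.png')
print(read_time_s(),read_eef_pos())
E
```

```text
f [-0.4 -0.3 -0.4]
gap 0.009112917503988125 60.47932505607605 [0.5 1.5 4.1]
0.008823979441084172 [-0.5  -0.24 -2.29] [ 0.043  0.077 -0.002] 11.35
[ 0.45194879 -0.01004831] [-0.8984441   0.15523028  0.89657765  2.17285956 -0.15768388  0.87749117
  1.56429165]
12.4583 [ 0.45290636 -0.01202219  0.16043079]
```

```bash
python3 - <<'E'
import cv2,numpy as np
s=cv2.imread('pics/s1.png')[140:280,200:400]; w=cv2.imread('pics/w1.png')[130:420,90:470]
cv2.imwrite('pics/c2.png',np.vstack([cv2.resize(s,(430,300)),cv2.resize(w,(430,300))]))
E
```

```text
(no output)
```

View pics/c2.png

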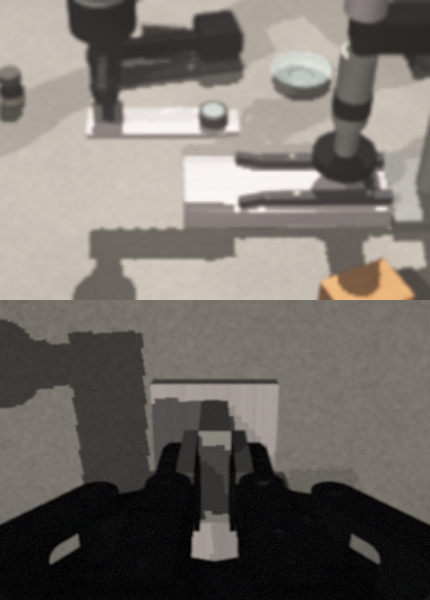

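```bash
cat > st.py <<'E'
from h import *
hs=-.1;u=np.array([np.cos(hs),np.sin(hs)]);v=np.array([-u[1],u[0]]);c=np.array([.7405,-.039]);q=down(hs+np.pi/2)
def go(x,y,z,s=.06): movel([*(c+u*x+v*y),z],q,speed=s)
def st():
    e=read_eef_pos();f=read_ft_force();t=read_ft_torque();d=e[:2]-c
    return np.round([d@u*1e3,d@v*1e3,e[2]*1e3],1),np.round([f[:2]@u,f[:2]@v,f[2]],1),t.round(2),round(read_time_s(),1)
E
python3 - <<'E'
from st import *
print(*st())
go(-.295,0,.072,.12);pause(.2);print(*st())
shot('side','s2.png')
z=.068
for x in np.arange(-.285,-.200,.01):
    go(x,0,z);s=st();print(*s)
    if abs(s[1][0])>10 or abs(s[1][1])>8: break
E
```

```text
[-288.9   -1.9  160.4] [ 0.3  0.4 -1.9] [-0.02  0.14  0.  ] 12.5
[-2.942e+02  2.000e-01  7.280e+01] [ 0.6 -0.5 -2.5] [-0.01  0.12  0.04] 13.5
[-284.3   -0.    68. ] [ 0.1  0.4 -2.6] [-0.02  0.16  0.01] 13.9
[-274.1   -0.    68.2] [-0.7  0.  -1.8] [ 0.03  0.08 -0.  ] 14.2
[-264.2    0.    68.2] [-2.2 -0.  -3.1] [0.04 0.13 0.01] 14.6
[-254.2   -0.    68.2] [-0.2  0.8 -3.2] [0.01 0.17 0.03] 14.9
[-244.2    0.    68.2] [-0.5  0.1 -3.7] [-0.03  0.13  0.02] 15.2
[-234.3    0.    68.2] [-0.6  0.2 -2.4] [ 0.04  0.16 -0.04] 15.5
[-224.2    0.    68.2] [ 0.1  0.1 -3.1] [ 0.04  0.13 -0.02] 15.8
[-214.3    0.    68.1] [ 0.   0.6 -2.3] [-0.    0.2   0.01] 16.1
[-204.3    0.    68.2] [-0.1  0.3 -3.6] [-0.    0.12 -0.  ] 16.5
```

```bash
python3 - <<'E'
from st import *
for z in np.arange(.067,.0585,-.001):
    go(-.204,0,z,.03);pause(.1);s=st();print(*s)
    if s[1][2]>0.5: break
shot('side','s3.png')
E
python3 - <<'E'
import cv2,numpy as np
s=cv2.imread('pics/s3.png')[180:270,260:420]
cv2.imwrite('pics/c3.png',cv2.resize(s,(800,450),interpolation=cv2.INTER_CUBIC))
E
```

```text
[-204.2    0.    66.9] [ 0.4  0.5 -2.8] [0.02 0.11 0.  ] 16.8
[-204.    0.   66.] [-0.4  0.2 -2.9] [ 0.09  0.09 -0.  ] 17.2
[-204.   -0.   65.] [-0.2 -0.3 -3.2] [ 0.03  0.13 -0.02] 17.5
[-203.8   -0.    64.1] [ 0.3 -0.2 -1.8] [-0.05  0.05  0.  ] 17.9
[-203.8   -0.    63.7] [-2.5  0.1  5.9] [0.08 0.49 0.  ] 18.2
```

View pics/c3.png

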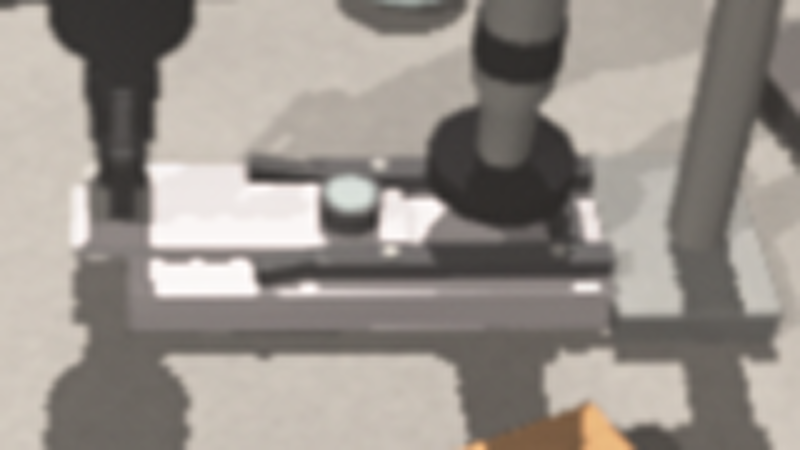

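The carrier lies between the rails with the cell (350,205) short of the ring light. I'll slide it home under force watch.

```bash
python3 - <<'E'
from st import *
z=.0642
xs=list(np.arange(-.194,-.134,.01))+list(np.arange(-.134,-.112,.002))
for x in xs:
    go(x,0,z,.06 if x<-.135 else .03);s=st();print(*s)
    if s[1][0]<-14 or abs(s[1][1])>12 or s[1][2]>15: break
E
```

```text
[-193.8    0.    63.9] [-0.3 -0.7 -2.4] [ 0.05 -0.   -0.02] 18.6
[-184.     0.    63.9] [ 0.3 -0.4 -2.4] [ 0.   -0.06  0.02] 18.9
[-1.74e+02  1.00e-01  6.39e+01] [-0.  -0.6 -2. ] [ 0.04  0.01 -0.03] 19.2
[-1.64e+02  1.00e-01  6.40e+01] [-0.2 -0.5 -2.5] [ 0.02  0.01 -0.03] 19.5
[-1.539e+02  1.000e-01  6.400e+01] [-0.2  0.3 -1.4] [-0.03 -0.04 -0.07] 19.8
[-1.439e+02  1.000e-01  6.400e+01] [ 0.8  0.5 -2.1] [-0.03  0.02  0.06] 20.2
[-133.8    0.    64.1] [-0.3  0.  -2.6] [-0.02 -0.02  0.03] 20.6
[-131.9   -0.    64.2] [-0.7 -0.6 -1.9] [ 0.    0.03 -0.02] 20.9
[-129.9   -0.    64.2] [ 0.4 -0.5 -1.4] [ 0.03  0.09 -0.04] 21.1
[-127.8   -0.    64.2] [-0.1  0.2 -2.9] [ 0.05  0.07 -0.01] 21.4
[-125.8   -0.    64.2] [-0.3 -0.6 -2.8] [-0.03  0.07 -0.04] 21.6
[-1.243e+02 -1.000e-01  6.410e+01] [-1.2  0.3 -1.5] [0.01 0.3  0.07] 21.9
[-124.2   -0.2   63.8] [-6.1 -0.7  1.5] [0.08 0.91 0.02] 22.1
[-124.2   -0.2   63.7] [-11.1   0.3   5.1] [0.22 1.59 0.1 ] 22.4
[-124.1   -0.2   63.7] [-14.    0.    9.7] [0.28 2.35 0.06] 22.6
[-124.    -0.2   63.7] [-19.    0.5  14.2] [0.37 3.21 0.13] 22.9
```

```bash
python3 - <<'E'
from st import *
import pickle
go(-.122,0,.0637,.03);print(*st())
move_gripper(.026,60);print(*st(),read_finger_gap())
go(-.124,0,.12,.1);print(*st())
go(-.2,0,.2,.2)
move_gripper(.085)
move_ptp([.43,.25,.22],down(np.pi/2+.1)); pause(.2)
im,p=shot('wrist','w_grip2.png');pickle.dump(p,open('wg2.pkl','wb'))
for n,z in (('grip',0),('squeeze',.044)):
    print(n,[(np.round(d['at'],1).tolist(),round(d['confidence'],2),onz(p,d['at'],z)[:2].round(4).tolist()) for d in tip_of('wrist',n)[:2]])
sim,sp=shot('side','s4.png')
for n,z in (('sample',.03),('fin',.06),('carrier',.03)):
    print(n,[(np.round(d['at'],1).tolist(),round(d['confidence'],2),(lambda e:np.round([e@u,e@v],4).tolist())(onz(sp,d['at'],z)[:2]-c)) for d in tip_of('side',n)[:4]])
a=cv2.resize(sim[180:270,270:420],(500,300));b=cv2.resize(im[120:420,160:560],(400,300))
cv2.imwrite('pics/c4.png',np.vstack([a[:,:400],b])[:,:,::-1])
print(read_time_s())
E
```

```text
[-124.2   -0.2   63.7] [-7.6 -0.5  5.2] [0.15 1.55 0.07] 23.2
[-1.203e+02  1.000e-01  6.440e+01] [-0.5 -0.2  0.5] [ 0.02  0.01 -0.05] 23.6 0.025911381620271016
[-124.2    0.2  120.2] [-1.2  0.2 -0.3] [ 0.05 -0.01 -0.03] 24.3
grip []
squeeze [([298.8, 302.4], 0.97, [0.5335, 0.2763])]
sample [([262.6, 368.9], 0.75, [-0.2494, -0.4256]), ([358.0, 223.0], 0.61, [-0.0018, 0.008]), ([400.8, 360.1], 0.56, [0.0377, -0.4095])]
fin [([310.8, 217.6], 0.96, [-0.1337, -0.0018]), ([220.7, 345.2], 0.95, [-0.3357, -0.3886]), ([395.7, 316.0], 0.65, [0.0374, -0.3195]), ([313.1, 392.7], 0.39, [-0.1505, -0.4916])]
carrier [([333.8, 226.4], 0.63, [-0.0699, -0.0051])]
27.25
```

View pics/c4.png

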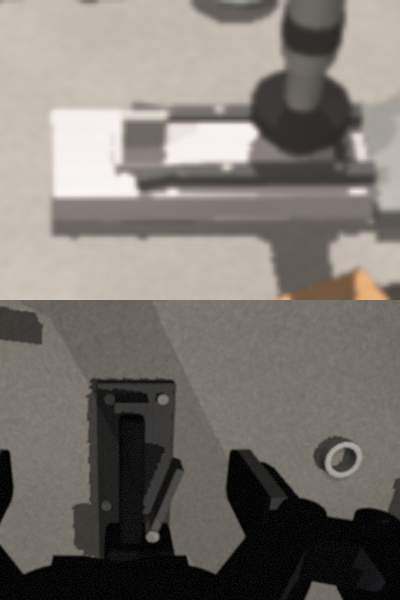

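```bash
python3 - <<'E'
from h import *
import pickle
p=pickle.load(open('wg2.pkl','rb'));h=.1
g=np.array([np.cos(h),np.sin(h)]);n=np.array([-g[1],g[0]]);P=np.array([.5335,.2763])
a,b=[onz(p,(292,r),.058)[:2] for r in (240,340)]
print('bar heading',np.arctan2(*(b-a)[::-1]),'squeeze lateral err',[((x+n*.0075)-P)@n for x in (a,b)])
q=down(h+np.pi/2)
move_ptp([*P,.16],q)
movel([*P,.046],q,speed=.12);pause(.2)
print(read_ft_force().round(1),read_eef_pos().round(4))
move_gripper(.030,30);pause(.5)
f=read_ft_force();e=read_eef_pos();print('gap',read_finger_gap(),read_grasp_force(),'lat f',f[:2]@n,f.round(1),'pos err lat',(e[:2]-P)@n,read_time_s())
im,_=shot('side','s5.png')
E
```

```text
bar heading 0.10638583330014435 squeeze lateral err [np.float64(0.00038844542505013844), np.float64(0.0010093309729900155)]
[0.8 0.3 0.5] [0.5341 0.2766 0.0468]
gap 0.0356370962948818 33.623347878456116 lat f 0.8332195623781231 [-2.5  0.6  6.9] pos err lat -0.0005782525101502082 30.1167
```

```bash
python3 - <<'E'
from st import *
move_gripper(.085);pause(.3)
P=[.5335,.2763];qg=down(.1+np.pi/2)
movel([*P,.20],qg,speed=.15)
move_ptp([.43,.25,.22],qg);pause(.5)
im,p=shot('wrist','w5.png');im0=cv2.imread('pics/w_grip2.png')[:,:,::-1]
print('grip img diff',np.abs(im.astype(int)-im0)[200:360,240:360].mean())
s,sp=shot('side','s6.png');s4=cv2.imread('pics/s4.png')[:,:,::-1]
d=np.abs(s.astype(int)-s4).max(2)[130:420];print('side diff px',(d>40).sum(), 'stage',(d[60:130,270:420]>40).sum())
a=cv2.resize(s,(560,420))[100:420,150:450];b=cv2.resize(im[120:420,160:560],(400,320))
cv2.imwrite('pics/c6.png',np.hstack([cv2.resize(a,(400,320)),b])[:,:,::-1]);print(read_time_s(),read_ft_force())
E
```

```text
grip img diff 6.67484375
side diff px 2604 stage 0
33.2917 [ 0.30270407 -0.08664067  0.20910991]
```

View pics/c6.png

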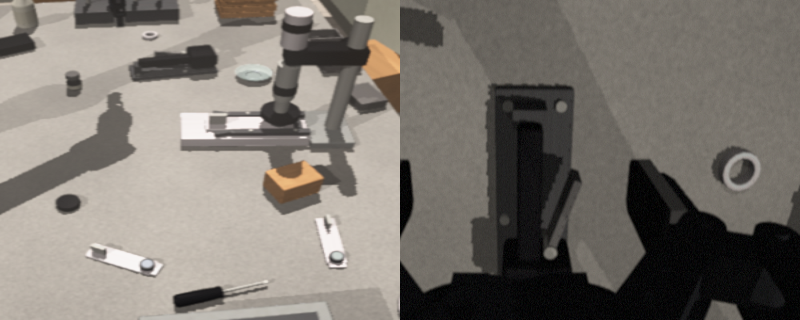

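```bash
python3 -c "
from bench import *
print(sign_off())"
```

```text
the job is handed in; nothing more can be done
None
```

I slid the 180 mm carrier under the ring light against the end stop (about 19 N of push at the stop), then squeezed the exposure trigger to its hard stop and let it spring back; the final pictures show the carrier in place and the ring light and bystanders undisturbed, and the job is handed in at about 33 s.

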